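Find the full button box and put it away

ROBOT

A 6-joint arm with a two-finger parallel gripper is mounted at the origin on the work surface. World frame = base frame: x ahead of the robot, y to its left, z up, the work surface at z = 0. Lengths are in mm, angles in rad, forces in N, time in s.
With the tool pointing down it reaches from about 275 to 750 mm from the base axis. Payload 10.2 kg.
Tool frame: the origin (TCP) lies on the mounting face of the last link; the fingertips stand 166 mm ahead of it and the grasp point (between the pads) lies 147 mm ahead of it; x points along the fingers, z is the direction in which the jaws open and shut, and the axes are right-handed (so a half turn about x gives the same grasp; the last joint's range is limited). The gripper opens to 88 mm and grips with 3 to 60 N. Pads are 18 mm wide; open, the fingers measure 123 mm over their backs; the gripper's body (75 mm by 187 mm) begins 45 mm behind the grasp point.
Start: joints at [-1.544, 0.313, 1.498, -0, 1.331, -0.223], TCP at [129.772, -508.716, 404.72] pointing down, gripper open.
Joint ranges: [-2.94, 2.94], [-0.97, 2.17], [0.19, 2.56], [-1.23, 4.37], [0.02, 3.11], [-2.88, 2.88]. Speed limits (rad/s): [2.39, 2.39, 3.01, 3.14, 3.14, 3.14].

INTERFACE

Orientations are given as a unit quaternion [x, y, z, w].
In Python, from cell import bot gives the robot as it stands.
- The arm moves only by the tool carry_out, never from a script. Its argument "plan" is a list of rows, each a list of 5 numbers: the finger opening in m, from 0 to 0.0881, then the shift along the tool's x, y, z in m, then the turn about the tool's x in rad. A call has 1 to 5 rows; each row is the pose to reach, as a shift and turn from the pose commanded when the call began, along the tool's axes at that moment; what a row does not reach only later rows make up. A row lasts 1/10 s, in which the tool goes at most 50 mm and 8.59 degrees, less where a joint would pass 70% of its speed; a pose out of reach is approached as far as the arm can. A call with a gripper value outside its range is refused whole. The fingers move at their own pace and stop on an object; "grip_force" is the grip in N (left out, the last holds). Time passes only in rows, so rows that repeat a pose let the fingers close. It gives the time, the measured TCP pose, the force and the opening at its end, in the units of the state.
- bot.observe(): the state, without advancing time (a new reading comes with each control period).
- bot.camera(name): name is "side" or "top"; returns the picture (400x640x3 uint8, blue, green, red); there is no depth.
- bot.calibration(name): a dict with "camera_matrix" (3x3 intrinsics, pixels), "eye" and "attitude" of the camera in the world. Camera axes: x right, y down, z forward; pixel columns grow to the right and rows downward; lengths in mm; the calibration is good to about 2 mm. A picture is of the moment at which its call begins. calibration takes no time and is no camera call.
- bot.close_job(): hands the job in, once; it reports no verdict.
The state is a dict: "clock": time; "joint_pos": joint angles; "joint_vel": joint speeds; "effort": joint torques, N m; "eef_pos": TCP position; "tool_rot": TCP orientation; "wrist_force": force on the tool from outside, world axes, zero at the start; "moment": the same for the moment, N m; "grip_width": finger opening in mm.
Only numpy, scipy, OpenCV 4.12 (cv2) and the standard library are available. Lean on these libraries where they do the work, as an engineer would, in place of code of your own. Each camera call takes 0.05 s, during which the arm holds its last target.

TASK

One of the four identical round boxes on the dark board is full of buttons and the other three are empty; only their weight tells them apart. Lift them to find the full one, set only that one gently upright in the open drawer and push the drawer fully shut. Leave the empty boxes standing where they stood, and do not shift or tip the bottles, jar and tin among them.

Things in the scene. Friction and masses are not known exactly. Their poses are not given: they have to be found in the camera images.
- box_a_mid (a point): one of four identical closed round cardboard boxes with a white lid: diameter 60, height 48, the lid (top 14 mm) flush with the side and fixed on. The point is its centre, 24 above its underside. Starts standing on the dark board. Three weigh 70 to 120 g (empty), one 300 to 435 g (full of buttons)
- box_b_mid (a point): one of four identical closed round cardboard boxes with a white lid: diameter 60, height 48, the lid (top 14 mm) flush with the side and fixed on. The point is its centre, 24 above its underside. Starts standing on the dark board. Three weigh 70 to 120 g (empty), one 300 to 435 g (full of buttons)
- box_c_mid (a point): one of four identical closed round cardboard boxes with a white lid: diameter 60, height 48, the lid (top 14 mm) flush with the side and fixed on. The point is its centre, 24 above its underside. Starts standing on the dark board. Three weigh 70 to 120 g (empty), one 300 to 435 g (full of buttons)
- box_d_mid (a point): one of four identical closed round cardboard boxes with a white lid: diameter 60, height 48, the lid (top 14 mm) flush with the side and fixed on. The point is its centre, 24 above its underside. Starts standing on the dark board. Three weigh 70 to 120 g (empty), one 300 to 435 g (full of buttons)
- white_bottle_mid (a point): loose bystander standing on the dark board: tall white plastic bottle, diameter 56, height 150; the point is 75 above its underside
- glue_jar_mid (a point): loose bystander standing on the dark board: green jar with black cap, diameter 48 (cap included), height 55; the point is 27.5 above its underside
- paint_bottle_mid (a point): loose bystander standing on the dark board: small red paint bottle with black cap, diameter 30, height 75; the point is 37.5 above its underside
- varnish_tin_mid (a point): loose bystander standing on the dark board: steel tin with blue band, diameter 48, height 60; the point is 30 above its underside
- board: fixed dark wooden board lying on the bench, 270 (its x) by 400 (its y), 12 thick; the origin is the centre of its underside
- cab_drawer0 (a joint): how far the drawer is pulled out, m: 0 fully shut; starts 0.115 to 0.16. It slides along the unit's x axis; about 1 to 2 N moves it and it stays where it is left
- drawer_floor (a point): centre of the drawer's inner floor, moves with the drawer; 22 above the bench. Drawer frame (all relative to this point, level, turned with the unit): x from the drawer front into the unit, z up. The inside spans x -97 to 97 and y -74 to 74; walls rise 56 above the floor, the front panel (x -118 to -97) 65. The unit's top (100 above the bench) covers the drawer from x = joint value - 103 onwards; only what lies in front of that is open from above
- cab_drawer0_handle (a point): middle of the drawer's steel bar handle (bar 11 thick, 106 long along y), at x -153, y 0, z +40 in the drawer frame, so 62 above the bench and 35 in front of the front panel's outer face
- cab: fixed plywood drawer unit with one drawer facing the robot, 240 (its x) by 190 (its y) by 100 high; its origin is the centre of its underside on the bench, its x axis points from the drawer front to the back

How it is judged:
By the outcome, as a careful person would: the job done as asked, in the order asked, and still so for the second after the job is handed in, with the robot touching nothing.
It also fails if it takes over 72 s, if anything falls off the work surface, if the arm or the gripper's body presses on something with over 40 N, if the wrist force passes 120 N, or if a joint passes its speed limit or range.

## Working session

There is one attempt and no reset: what is moved stays moved. The work goes in short steps, Python scripts to look and compute and a tool call to move; the robot and the scene stay as the last step left them, time stands still between calls to the robot, and variables do not carry over. Pictures are saved under pics/ and viewed, and the job is handed in when it is done.

Besides the shell and the picture viewer there is one more tool, called after ">>>" in YAML: its name, and indented under it one key for each argument. carry_out: Moves the arm, as the interface text tells. Its arguments: {"type":"object","properties":{"plan":{"type":"array","items":{"type":"array","items":{"type":"number"}}},"grip_force":{"type":"number"}},"required":["plan"]}

```bash
ls; mkdir -p pics
python3 - <<'E'
from cell import bot
import cv2
print(bot.observe())
for n in("side","top"):
    cv2.imwrite(f"pics/{n}0.png",bot.camera(n)); print(n,bot.calibration(n))
E
```

```text
pics
{'clock': 0.0, 'joint_pos': array([-1.54440043e+00,  3.13385737e-01,  1.49839920e+00, -1.29675754e-05,
        1.33096043e+00, -2.23401689e-01]), 'joint_vel': array([ 0.00140931, -0.00049688, -0.00116496, -0.00059507, -0.00035066,
       -0.00059571]), 'effort': array([-5.43647730e-04, -4.02211082e+01, -2.52274185e+01,  6.94883522e-02,
        3.52656352e-02, -1.08196537e-04]), 'eef_pos': array([ 129.76936167, -508.66786784,  404.20809314]), 'tool_rot': array([ 0.43412934,  0.55865476, -0.43350475,  0.55813099]), 'wrist_force': array([0.38970621, 0.34199387, 0.6404031 ]), 'moment': array([-0.04081755, -0.02476532,  0.03347064]), 'grip_width': 88.10168396951534}
side {'camera_matrix': array([[454.99914982,   0.        , 326.82980951],
       [  0.        , 454.99914982, 190.6276465 ],
       [  0.        ,   0.        ,   1.        ]]), 'eye': array([ 546.65261327, -910.35650757,  582.33439178]), 'attitude': array([ 0.86196809, -0.02671022,  0.00866207, -0.50618431])}
top {'camera_matrix': array([[422.66459861,   0.        , 324.18629165],
       [  0.        , 422.66459861, 197.79215559],
       [  0.        ,   0.        ,   1.        ]]), 'eye': array([ 387.55687144,  -33.75523542, 1036.43761195]), 'attitude': array([ 0.71334202, -0.69399116,  0.07689947, -0.06004919])}
```

View pics/top0.png

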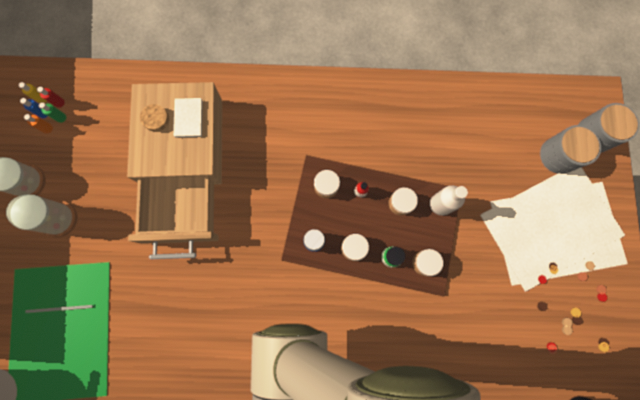

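View pics/side0.png

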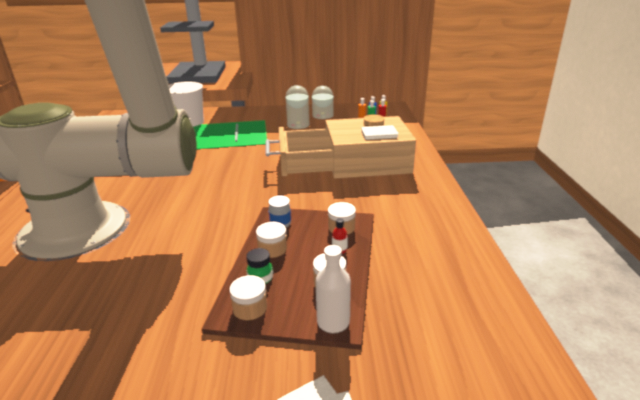

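The top view shows box lids near (327,183), (404,200), (355,247) and (430,262). The tin is at (314,240), paint bottle (361,189), jar (394,257) and white bottle (448,200). The drawer is open at (175,205), with its handle at (173,255).

```bash
cat > h.py <<'E'
import numpy as np, cv2
from scipy.spatial.transform import Rotation as R
from cell import bot
def ray(n,u,v,z):
    c=bot.calibration(n); K=c["camera_matrix"]
    d=R.from_quat(c["attitude"]).apply(np.linalg.solve(K,[u,v,1.])); e=np.array(c["eye"])
    return e+d*(z-e[2])/d[2]
def proj(n,p):
    c=bot.calibration(n); q=R.from_quat(c["attitude"]).inv().apply(np.array(p,float)-c["eye"])
    q=c["camera_matrix"]@q; return q[:2]/q[2]
def lids(img,n="top",thr=120):
    h=cv2.cvtColor(img,cv2.COLOR_BGR2HSV); m=cv2.inRange(h,(0,0,thr),(180,75,255))
    m=cv2.morphologyEx(m,cv2.MORPH_OPEN,np.ones((3,3)))
    cs,_=cv2.findContours(m,cv2.RETR_EXTERNAL,cv2.CHAIN_APPROX_NONE)
    return [(cv2.minEnclosingCircle(c),cv2.fitEllipse(c),cv2.contourArea(c)) for c in cs if 60<cv2.contourArea(c)<3000 and len(c)>5]
E
python3 - <<'E'
from h import *
img=cv2.imread("pics/top0.png")
for (c,r),e,a in lids(img):
    if 270<c[0]<480 and 150<c[1]<300: print(np.round(c,1),round(r,1),np.round(e[0],1),np.round(e[1],1),a,ray("top",*e[0],60).round(1),ray("top",*e[0],72).round(1))
print("side")
img2=cv2.imread("pics/side0.png")
for (c,r),e,a in lids(img2):
    if 200<c[0]<400 and 180<c[1]: print(np.round(c,1),np.round(e[0],1),np.round(e[1],1),a,ray("side",*e[0],60).round(1))
cv2.imwrite("pics/z1.png",cv2.resize(img[130:310,100:480],(760,360),interpolation=cv2.INTER_CUBIC))
cv2.imwrite("pics/z2.png",cv2.resize(img[70:270,110:290],(540,600),interpolation=cv2.INTER_CUBIC))
E
```

```text
[429.8 261.9] 13.7 [429.6 262.1] [25.5 26.5] 528.0 [ 436.3 -301.2   60. ] [ 435.7 -297.9   72. ]
[355.3 246.4] 13.5 [355.4 246.6] [25.3 25.8] 510.0 [ 467.2 -129.6   60. ] [ 466.2 -128.4   72. ]
[313.5 239.2] 10.7 [313.5 239.1] [20.  20.8] 324.5 [481.7 -32.6  60. ] [480.6 -32.6  72. ]
[404.3 199.7] 13.1 [404.3 199.9] [24.3 25.6] 486.0 [ 580.4 -244.4   60. ] [ 578.  -241.8   72. ]
[448.8 199.1] 20.0 [447.5 199.2] [23.  38.9] 696.0 [ 585.3 -347.3   60. ] [ 582.8 -343.4   72. ]
[326.6 181.8] 13.0 [326.6 182.1] [24.2 25.2] 477.5 [617.8 -59.5  60. ] [615.  -59.2  72. ]
side
[314.5 398. ] [317.9 391. ] [22.  69.3] 812.5 [ 550.2 -515.3   60. ]
[251.9 285.2] [249.3 288.1] [27.6 44.6] 867.5 [ 440.9 -306.4   60. ]
[337.5 285.5] [332.4 287.4] [ 35.8 101.3] 2627.0 [ 582.5 -314.5   60. ]
[271.1 231.3] [271.1 231.8] [21.6 30.5] 513.0 [ 469.2 -138.3   60. ]
[341.2 211.5] [341.2 211.3] [19.2 27.3] 407.5 [617.8 -70.2  60. ]
[278.8 203.4] [278.7 203.8] [18.5 19.5] 274.5 [480.6 -28.   60. ]
```

Run:
```python
from h import *
for nm,z,pts in [("board",12,[(306,155),(283,260),(446,296),(466,186)]),("fronttop z87",87,[(129,238),(211,236)]),("handle62",62,[(152,257),(192,256),(173,256)]),("unit top100",100,[(129,177),(211,177),(213,83),(132,84)])]:
    for p in pts: print(nm,p,ray("top",*p,z).round(1))
```

```text
board (306, 155) [697.6  -7.2  12. ]
board (283, 260) [434.4  39.1  12. ]
board (446, 296) [ 359.7 -351.7   12. ]
board (466, 186) [ 630.  -410.5   12. ]
fronttop z87 (129, 238) [470.4 377.   87. ]
fronttop z87 (211, 236) [479.8 196.5  87. ]
handle62 (152, 257) [431.1 331.6  62. ]
handle62 (192, 256) [435.7 242.   62. ]
handle62 (173, 256) [434.6 284.7  62. ]
unit top100 (129, 177) [606.3 386.9 100. ]
unit top100 (211, 177) [612.1 203.6 100. ]
unit top100 (213, 83) [840.8 216.3 100. ]
unit top100 (132, 84) [831.1 405.3 100. ]
```

View pics/z1.png

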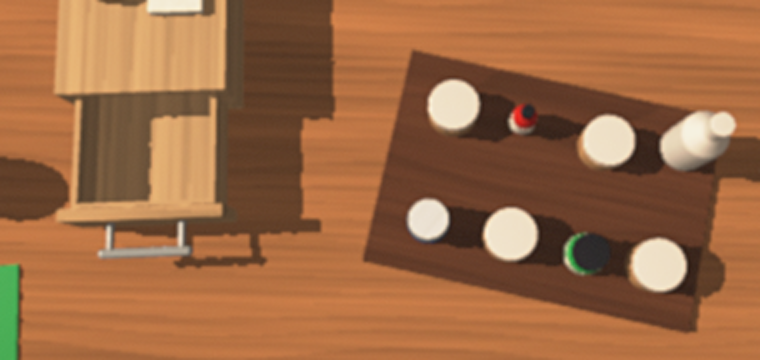

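View pics/z2.png

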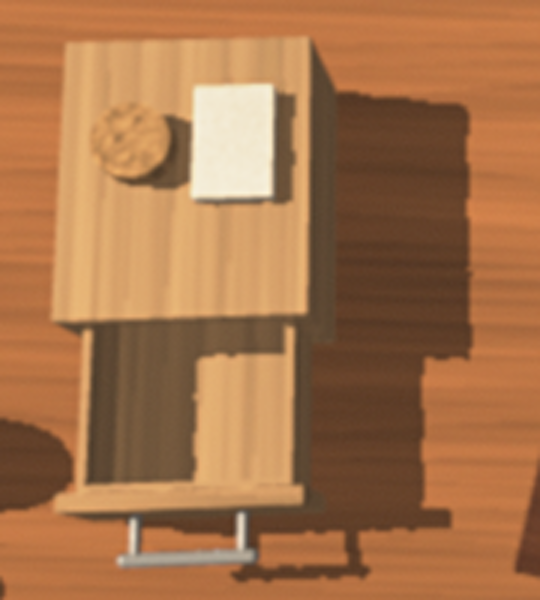

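```bash
cat >> h.py <<'E'
BY=-0.175   # board yaw
BC=np.array([530.4,-182.6])
def goto(gx,gy,gz,jaw,s=None):
    """print shift (m, tool axes) and turn to put the grasp point at g with jaw axis yaw (mod pi)"""
    s=s or bot.observe(); r=R.from_quat(s["tool_rot"]); M=r.as_matrix()
    t=np.array([gx,gy,gz+147.])-s["eef_pos"]
    cur=np.arctan2(M[1,2],M[0,2]); d=(jaw-cur+np.pi/2)%np.pi-np.pi/2
    # turn +about tool x (pointing down) = negative world yaw
    print("shift",(M.T@t/1000).round(4),"turn",round(-d,3),"| eef",s["eef_pos"].round(1),"jawyaw",round(cur,3),"F",s["wrist_force"].round(2),"w",round(s["grip_width"],1),"t",round(s["clock"],2),"j",s["joint_pos"].round(2))
E
python3 - <<'E'
from h import *
P={"B1":(436.3,-301.2),"B2":(467.2,-129.6),"tin":tuple(ray("top",313.5,239.2,72)[:2]),"B3":(580.4,-244.4),"B4":(617.8,-59.5),"jar":tuple(ray("top",395,256,66)[:2]),"bottle_top":tuple(ray("top",460.5,192,162)[:2]),"paint":tuple(ray("top",363,187,85)[:2])}
c,s=np.cos(BY),np.sin(BY)
for k,p in P.items():
    d=np.array(p)-BC; print(k,np.round(p,1),"board",(c*d[0]+s*d[1]).round(1),(-s*d[0]+c*d[1]).round(1))
print(R.from_quat(bot.observe()["tool_rot"]).as_matrix().round(3))
for k in["B1","B2","B3","B4"]: print(k); goto(*P[k],130,BY)
E
```

```text
B1 [ 436.3 -301.2] board -72.0 -133.2
B2 [ 467.2 -129.6] board -71.5 41.2
tin [480.4 -32.5] board -75.4 139.1
B3 [ 580.4 -244.4] board 60.0 -52.2
B4 [617.8 -59.5] board 64.6 136.4
jar [ 447.7 -220.1] board -74.9 -51.3
bottle_top [ 581. -343.] board 77.7 -149.1
paint [ 602.9 -143.3] board 64.6 51.3
[[-0.     0.969  0.247]
 [ 0.001  0.247 -0.969]
 [-1.     0.    -0.001]]
B1
shift [ 0.1275  0.3483 -0.1251] turn -1.146 | eef [ 129.8 -508.7  404.2] jawyaw -1.321 F [-0.41 -0.37 -1.11] w 88.3 t 0.1 j [-1.54  0.31  1.5   0.    1.33 -0.22]
B2
shift [ 0.1277  0.4206 -0.2838] turn -1.146 | eef [ 129.8 -508.7  404.2] jawyaw -1.321 F [-0.41 -0.37 -1.11] w 88.3 t 0.1 j [-1.54  0.31  1.5   0.    1.33 -0.22]
B3
shift [ 0.1275  0.5019 -0.1445] turn -1.146 | eef [ 129.8 -508.7  404.2] jawyaw -1.321 F [-0.41 -0.37 -1.11] w 88.3 t 0.1 j [-1.54  0.31  1.5   0.    1.33 -0.22]
B4
shift [ 0.1278  0.5839 -0.3144] turn -1.146 | eef [ 129.8 -508.7  404.2] jawyaw -1.321 F [-0.41 -0.37 -1.11] w 88.3 t 0.1 j [-1.54  0.31  1.5   0.    1.33 -0.22]
```

>>> carry_out:
  plan:
    - [0.088,0,0.348,-0.125,-1.146]
    - [0.088,0,0.348,-0.125,-1.146]
    - [0.088,0,0.348,-0.125,-1.146]
    - [0.088,0,0.348,-0.125,-1.146]
    - [0.088,0,0.348,-0.125,-1.146]
  grip_force: 15

```text
clock: 0.6
eef_pos: [338.2, -367.2, 404.6]
tool_rot: [0.197, 0.679, -0.197, 0.679]
wrist_force: [0.4, -0.5, 0.5]
grip_width: 88.3
```

Run:
```python
from h import *
goto(436.3,-302,110,BY)
```

```text
shift [0.1476 0.1075 0.048 ] turn -0.39 | eef [ 338.2 -367.2  404.6] jawyaw -0.565 F [ 0.36 -0.48  0.54] w 88.3 t 0.6 j [-1.06  0.26  1.57 -0.    1.31 -0.5 ]
```

>>> carry_out:
  plan:
    - [0.088,0.02,0.108,0.048,-0.39]
    - [0.088,0.06,0.108,0.048,-0.39]
    - [0.088,0.1,0.108,0.048,-0.39]
    - [0.088,0.148,0.108,0.048,-0.39]
    - [0.088,0.148,0.108,0.048,-0.39]

```text
clock: 1.1
eef_pos: [435.5, -302.0, 251.9]
tool_rot: [0.065, 0.706, -0.061, 0.702]
wrist_force: [-0.2, 0.2, 1.6]
grip_width: 88.0
```

Run:
```python
from h import *
goto(436.3,-302,50,BY)
cv2.imwrite("pics/s1.png",bot.camera("side")[150:390,130:450].repeat(2,0).repeat(2,1))
```

```text
shift [ 0.0549 -0.0001  0.0012] turn -0.004 | eef [ 435.5 -302.   251.9] jawyaw -0.179 F [-0.22  0.2   1.6 ] w 88.0 t 1.1 j [-0.83  0.5   1.66  0.    0.99 -0.65]
```

View pics/s1.png

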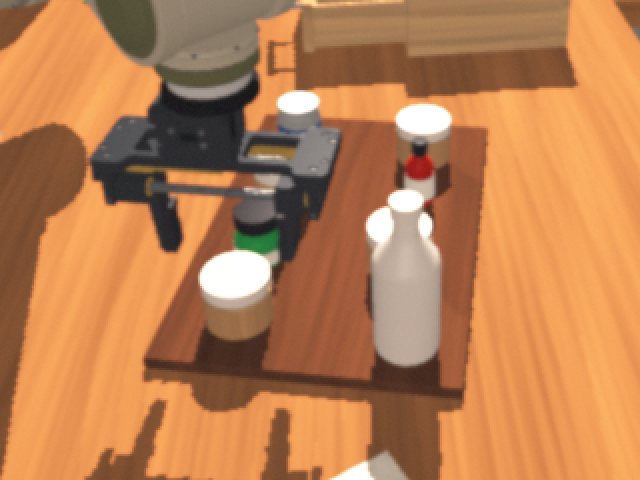

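The gripper sits above B1 with a finger on each side (at about (165,235) and (288,235)), and it clears the bottle and jar. Next I descend and grip.

>>> carry_out:
  plan:
    - [0.088,0.03,0,0,0]
    - [0.088,0.053,0,0,0]
    - [0.088,0.053,0,0,0]
    - [0.088,0.053,0,0,0]

```text
clock: 1.55
eef_pos: [435.8, -304.1, 204.7]
tool_rot: [0.064, 0.704, -0.064, 0.704]
wrist_force: [-0.6, -0.2, -0.2]
grip_width: 87.8
```

>>> carry_out:
  plan:
    - [0.056,0,0,0,0]
    - [0.056,0,0,0,0]
    - [0.056,0,0,0,0]
    - [0.056,0,0,0,0]
    - [0.056,0,0,0,0]
  grip_force: 15

```text
clock: 2.05
eef_pos: [435.7, -303.8, 204.2]
tool_rot: [0.064, 0.704, -0.064, 0.704]
wrist_force: [-0.7, 1.1, 5.1]
grip_width: 59.7
```

```bash
cat > w.py <<'E'
from h import *
a=[]
for i in range(5):
    bot.camera("top"); a.append(bot.observe()["wrist_force"])
a=np.array(a); print("F mean",a.mean(0).round(2),"sd",a.std(0).round(2)); s=bot.observe(); print(s["clock"],s["grip_width"],s["eef_pos"].round(1),s["effort"].round(2))
E
python3 w.py
```

```text
F mean [-1.15  0.65  6.26] sd [0.39 0.34 0.67]
2.3 59.93542023421506 [ 435.7 -303.8  204.2] [ -0.06 -42.25 -17.86   0.08  -0.31  -0.  ]
```

>>> carry_out:
  plan:
    - [0.056,-0.01,0,0,0]
    - [0.056,-0.03,0,0,0]
    - [0.056,-0.03,0,0,0]
    - [0.056,-0.03,0,0,0]

```text
clock: 2.7
eef_pos: [435.5, -303.7, 233.7]
tool_rot: [0.064, 0.704, -0.064, 0.704]
wrist_force: [-0.6, 0.3, -1.3]
grip_width: 59.4
```

```bash
python3 w.py;python3 - <<'E'
from h import *
cv2.imwrite("pics/s2.png",bot.camera("side")[150:390,130:450].repeat(2,0).repeat(2,1))
E
```

```text
F mean [-0.45 -0.04 -0.73] sd [0.53 0.48 0.38]
2.95 59.820591942973536 [ 435.5 -303.6  233.1] [ 1.000e-02 -4.488e+01 -2.019e+01  4.000e-02  6.000e-02 -0.000e+00]
```

View pics/s2.png

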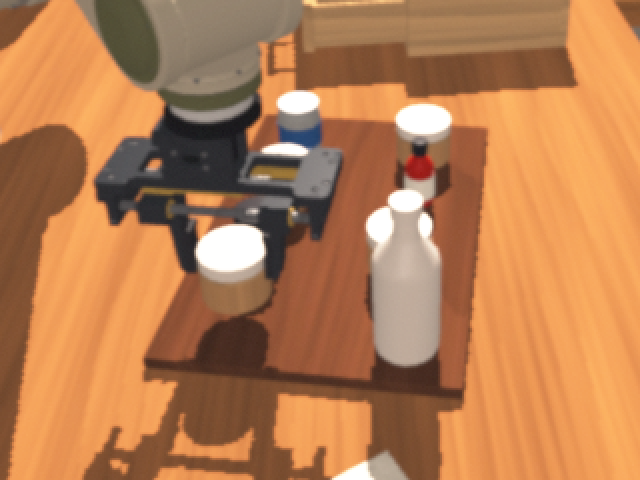

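B1 is off the board and reads about 0.7 N, so it is empty. I put it back down.

>>> carry_out:
  plan:
    - [0.056,0.015,0,0,0]
    - [0.056,0.025,0,0,0]
    - [0.056,0.0295,0,0,0]
    - [0.056,0.0295,0,0,0]
    - [0.056,0.0295,0,0,0]

```text
clock: 3.5
eef_pos: [435.7, -303.8, 204.2]
tool_rot: [0.064, 0.704, -0.064, 0.704]
wrist_force: [-0.4, 0.2, -1.5]
grip_width: 59.1
```

>>> carry_out:
  plan:
    - [0.065,0,0,0,0]
    - [0.085,0,0,0,0]
    - [0.088,0,0,0,0]
    - [0.088,-0.03,0,0,0]
    - [0.088,-0.07,0,0,0]

```text
clock: 4.0
eef_pos: [435.3, -303.5, 273.8]
tool_rot: [0.065, 0.705, -0.063, 0.703]
wrist_force: [0.5, -1.2, 0.3]
grip_width: 88.1
```

Run:
```python
from h import *
goto(467.2,-130,110,BY)
```

```text
shift [1.720e-02 1.764e-01 1.000e-04] turn -0.006 | eef [ 435.3 -303.5  273.8] jawyaw -0.181 F [ 0.47 -1.17  0.35] w 88.1 t 4.0 j [-0.83  0.47  1.64 -0.    1.03 -0.65]
```

>>> carry_out:
  plan:
    - [0.088,0,0.05,0,0]
    - [0.088,0,0.1,0,0]
    - [0.088,0,0.15,0,0]
    - [0.088,0.01,0.176,0,0]
    - [0.088,0.017,0.176,0,-0.005]

```text
clock: 4.5
eef_pos: [467.5, -127.9, 257.0]
tool_rot: [0.061, 0.705, -0.061, 0.704]
wrist_force: [0.4, -0.6, 0.8]
grip_width: 87.9
```

Run:
```python
from h import *
cv2.imwrite("pics/s3.png",bot.camera("side")[150:390,130:450].repeat(2,0).repeat(2,1))
cv2.imwrite("pics/t3.png",bot.camera("top")[130:310,260:500].repeat(3,0).repeat(3,1))
goto(467.2,-130,57,BY)
```

```text
shift [ 0.0526  0.0006 -0.0001] turn 0.0 | eef [ 467.2 -130.6  256.6] jawyaw -0.175 F [-0.89 -0.06 -0.3 ] w 88.1 t 4.6 j [-0.51  0.41  1.8  -0.    0.94 -0.34]
```

View pics/s3.png

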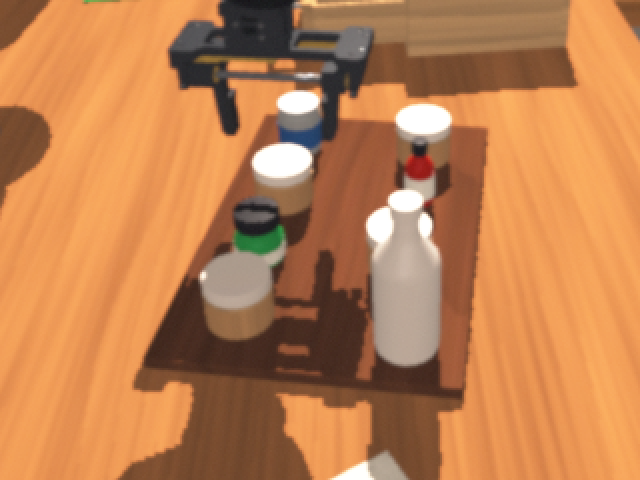

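View pics/t3.png

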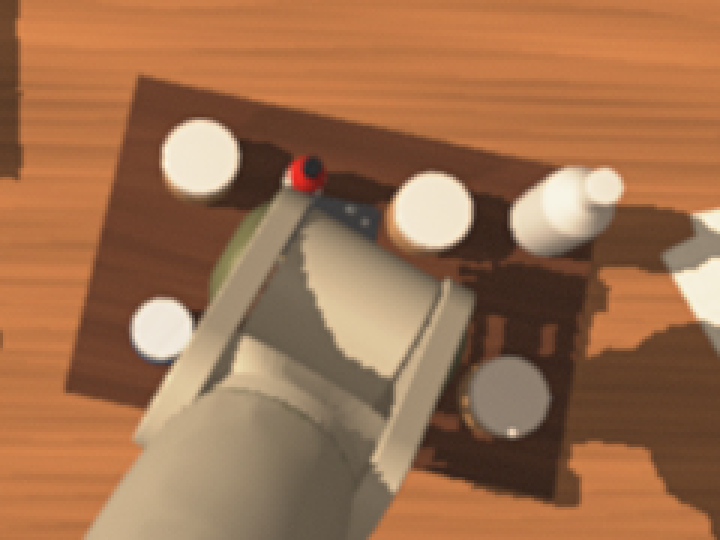

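B1's lid is back at about (430,262) in the top view, where it started. Descending on B2.

>>> carry_out:
  plan:
    - [0.088,0.03,0.001,0,0]
    - [0.088,0.052,0.001,0,0]
    - [0.088,0.052,0.001,0,0]
    - [0.07,0.052,0.001,0,0]
    - [0.056,0.052,0.001,0,0]

```text
clock: 5.1
eef_pos: [467.8, -130.4, 206.4]
tool_rot: [0.062, 0.704, -0.063, 0.705]
wrist_force: [-0.6, -0.4, -0.2]
grip_width: 74.1
```

>>> carry_out:
  plan:
    - [0.056,0,0,0,0]
    - [0.056,0,0,0,0]
    - [0.056,0,0,0,0]
    - [0.056,-0.01,0,0,0]
    - [0.056,-0.03,0,0,0]

```text
clock: 5.6
eef_pos: [467.1, -129.4, 234.9]
tool_rot: [0.063, 0.705, -0.062, 0.703]
wrist_force: [-0.1, -0.1, -3.2]
grip_width: 59.7
```

>>> carry_out:
  plan:
    - [0.056,0,0,0,0]
    - [0.056,0,0,0,0]

```text
clock: 5.8
eef_pos: [467.4, -129.5, 235.1]
tool_rot: [0.062, 0.704, -0.062, 0.704]
wrist_force: [-0.6, 0.5, -3.1]
grip_width: 59.4
```

```bash
python3 w.py
```

```text
F mean [ 0.17  0.09 -3.47] sd [0.42 0.48 0.16]
6.05 59.884351617516096 [ 467.4 -129.6  234.6] [ 2.000e-02 -4.147e+01 -1.994e+01  5.000e-02  4.000e-02 -0.000e+00]
```

B2 reads 3.47 N, about 354 g, so it is the full box. I keep hold of it and check where the drawer is.

Run:
```python
from h import *
for p in [(140.7,203),(205.7,203)]: print(ray("top",*p,78).round(1))
for p in [(120,560),(255,553),(187,557)]: print("handle",ray("top",110+p[0]/3,70+p[1]/3,64).round(1))
# side view handle and front
c=(0.05)
F=np.array([586.5,294.6]); ex=np.array([np.cos(c),np.sin(c)]); ey=np.array([-ex[1],ex[0]])
img=cv2.imread("pics/top0.png"); im2=cv2.imread("pics/side0.png")
for x,y,z in [(-97,-74,78),(-97,74,78),(22,74,78),(22,-74,78),(-118,0,87),(-153,-53,62),(-153,53,62)]:
    w=[*(F+x*ex+y*ey),z]
    for n,i in(("top",img),("side",im2)):
        u=proj(n,w); cv2.circle(i,tuple(int(round(a)) for a in u),1,(255,0,255),-1)
a=cv2.resize(img[160:270,110:240],None,fx=3,fy=3,interpolation=0); b=cv2.resize(im2[100:200,250:420],None,fx=3,fy=3,interpolation=0)
H=max(a.shape[0],b.shape[0]); o=np.zeros((H,a.shape[1]+b.shape[1],3),np.uint8); o[:a.shape[0],:a.shape[1]]=a;o[:b.shape[0],a.shape[1]:]=b; o=cv2.resize(o,None,fx=.88,fy=.88)
cv2.imwrite("pics/dr.png",o); print(o.shape)
goto(546.5,292.6,200,0.05+np.pi/2)
```

```text
[551.5 363.6  78. ]
[555.9 216.5  78. ]
handle [431.6 335.4  64. ]
handle [439.5 235.   64. ]
handle [435.2 285.6  64. ]
(290, 792, 3)
shift [-0.1122  0.4295  0.0039] turn 1.345 | eef [ 467.4 -129.6  234.6] jawyaw -0.176 F [ 0.72 -0.45 -3.53] w 59.9 t 6.05 j [-0.51  0.44  1.81  0.    0.89 -0.34]
```

View pics/dr.png

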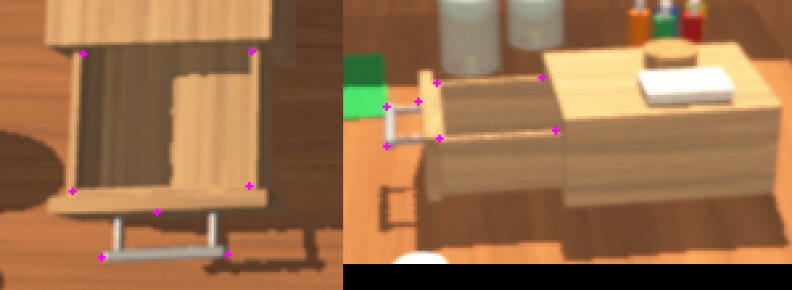

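The projected drawer corners and handle ends line up with the drawer in both views: its front corners at about (72,190) and (250,186), and the handle bar at about (165,255). I raise the box and carry it over.

>>> carry_out:
  plan:
    - [0.056,-0.04,0,0,0]
    - [0.056,-0.08,0.01,0,0.06]
    - [0.056,-0.112,0.04,0,0.18]
    - [0.056,-0.112,0.08,0,0.32]
    - [0.056,-0.112,0.12,0.001,0.46]
  grip_force: 20

```text
clock: 6.55
eef_pos: [489.2, -11.8, 347.8]
tool_rot: [0.222, 0.671, -0.222, 0.672]
wrist_force: [0.5, -0.3, -4.2]
grip_width: 59.4
```

Run:
```python
from h import *
goto(546.5,291.5,200,0.05+np.pi/2)
```

```text
shift [ 0.0008  0.2778 -0.1346] turn 0.883 | eef [489.2 -11.8 347.8] jawyaw -0.638 F [ 0.5  -0.31 -4.15] w 59.4 t 6.55 j [-0.26  0.29  1.69  0.    1.16  0.37]
```

>>> carry_out:
  plan:
    - [0.056,0,0.045,-0.022,0.14]
    - [0.056,0,0.09,-0.044,0.28]
    - [0.056,0,0.135,-0.066,0.42]
    - [0.056,0,0.18,-0.088,0.56]
    - [0.056,0,0.225,-0.11,0.7]

```text
clock: 7.05
eef_pos: [528.9, 209.6, 346.7]
tool_rot: [0.428, 0.563, -0.429, 0.562]
wrist_force: [0.5, -0.9, -3.9]
grip_width: 59.2
```

Run:
```python
from h import *
goto(546.5,291.5,200,0.05+np.pi/2)
```

```text
shift [-0.0003  0.0387 -0.0743] turn 0.219 | eef [528.9 209.6 346.7] jawyaw -1.302 F [ 0.55 -0.92 -3.87] w 59.2 t 7.05 j [ 0.17  0.46  1.45 -0.    1.24  1.47]
```

>>> carry_out:
  plan:
    - [0.056,0,0.02,-0.037,0.14]
    - [0.056,0,0.0387,-0.0743,0.2]
    - [0.056,0,0.0387,-0.0743,0.2]
    - [0.056,0,0.0387,-0.0743,0.2]

```text
clock: 7.45
eef_pos: [545.9, 290.3, 346.2]
tool_rot: [0.48, 0.519, -0.481, 0.519]
wrist_force: [-0.4, -0.3, -3.8]
grip_width: 59.2
```

Run:
```python
from h import *
cv2.imwrite("pics/s4.png",bot.camera("side")[20:220,230:470].repeat(3,0).repeat(3,1)[:600])
cv2.imwrite("pics/t4.png",bot.camera("top")[60:300,90:360].repeat(2,0).repeat(2,1))
goto(546.5,291.5,200,0.05+np.pi/2)
```

```text
shift [-0.0001  0.0006 -0.0025] turn 0.024 | eef [546.1 288.9 346.9] jawyaw -1.496 F [ 1.19 -0.02 -2.75] w 60.0 t 7.55 j [ 0.3   0.56  1.28 -0.    1.3   1.79]
```

View pics/s4.png

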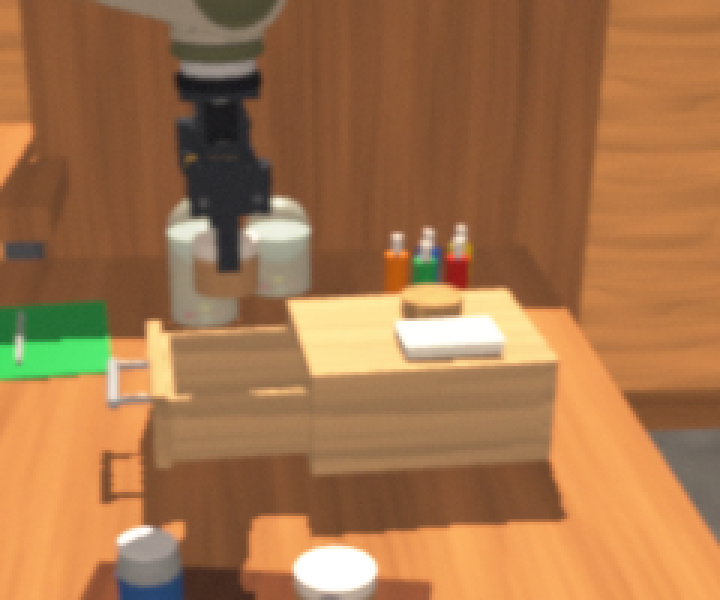

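View pics/t4.png

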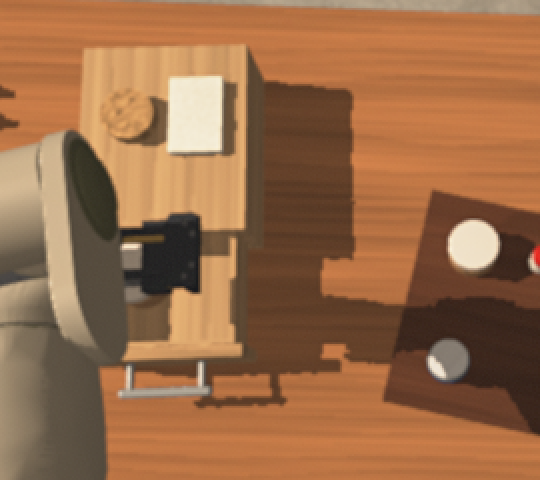

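The box hangs over the open part of the drawer at about (228,265) in the side view. I lower it.

>>> carry_out:
  plan:
    - [0.056,0.03,0,-0.0025,0.024]
    - [0.056,0.06,0,-0.0025,0.024]
    - [0.056,0.09,0,-0.0025,0.024]
    - [0.056,0.115,0,-0.0025,0.024]
    - [0.056,0.122,0,-0.0025,0.024]

```text
clock: 8.05
eef_pos: [545.5, 290.9, 222.8]
tool_rot: [0.486, 0.513, -0.489, 0.511]
wrist_force: [-1.0, -0.9, -3.4]
grip_width: 59.3
```

Run:
```python
from h import *
cv2.imwrite("pics/s5.png",bot.camera("side")[20:220,230:470].repeat(3,0).repeat(3,1)[:600])
goto(546.5,291.5,67.5,0.05+np.pi/2)
```

```text
shift [ 0.0088  0.0009 -0.0004] turn -0.001 | eef [545.7 291.1 223.3] jawyaw -1.521 F [-1.65 -0.68 -4.29] w 59.7 t 8.1 j [ 0.3   0.7   1.39 -0.    1.05  1.82]
```

View pics/s5.png

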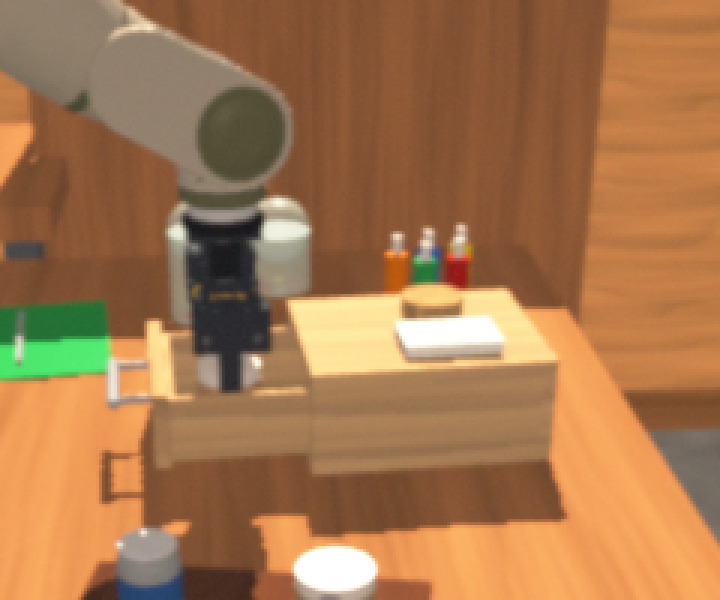

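>>> carry_out:
  plan:
    - [0.056,0.003,0,0,0]
    - [0.056,0.005,0,0,0]
    - [0.056,0.006,0,0,0]
    - [0.056,0.007,0,0,0]
    - [0.056,0.007,0,0,0]

```text
clock: 8.6
eef_pos: [545.9, 292.3, 218.6]
tool_rot: [0.487, 0.512, -0.487, 0.513]
wrist_force: [-0.5, 0.6, -3.4]
grip_width: 59.4
```

```bash
python3 w.py
```

```text
F mean [ 0.19 -0.15 -3.66] sd [0.41 0.46 0.44]
8.85 59.53576002245237 [545.9 292.3 218.4] [  0.   -55.51 -22.9   -0.    -0.08  -0.  ]
```

>>> carry_out:
  plan:
    - [0.056,0.001,0,0,0]
    - [0.056,0.002,0,0,0]
    - [0.056,0.003,0,0,0]
    - [0.056,0.003,0,0,0]

```text
clock: 9.25
eef_pos: [546.2, 292.2, 216.0]
tool_rot: [0.488, 0.512, -0.487, 0.513]
wrist_force: [-0.3, -1.2, 3.0]
grip_width: 59.8
```

```bash
python3 w.py
```

```text
F mean [ 0.46 -0.75  4.8 ] sd [0.49 0.48 0.55]
9.5 59.68785159376077 [546.1 292.2 216. ] [ 6.600e-01 -5.000e+01 -1.994e+01  2.900e-01 -1.400e-01  1.000e-02]
```

The floor is now taking the box's weight, so I release it and rise.

>>> carry_out:
  plan:
    - [0.056,-0.0005,0,0,0]
    - [0.064,-0.0005,0,0,0]
    - [0.076,-0.0005,0,0,0]
    - [0.076,-0.0005,0,0,0]
    - [0.076,-0.0005,0,0,0]

```text
clock: 10.0
eef_pos: [545.8, 292.3, 215.6]
tool_rot: [0.487, 0.513, -0.487, 0.512]
wrist_force: [0.9, -0.5, -0.1]
grip_width: 76.2
```

>>> carry_out:
  plan:
    - [0.076,-0.02,0,0,0]
    - [0.076,-0.05,0,0,0]
    - [0.076,-0.09,0,0,0]
    - [0.04,-0.1,0,0,0]
    - [0,-0.1,-0.03,0,0]

```text
clock: 10.5
eef_pos: [517.3, 290.4, 317.3]
tool_rot: [0.489, 0.511, -0.486, 0.513]
wrist_force: [0.5, 0.0, -0.3]
grip_width: 62.0
```

Run:
```python
from h import *
cv2.imwrite("pics/s6.png",bot.camera("side")[20:220,230:470].repeat(3,0).repeat(3,1)[:600])
goto(400,285,150,0.05+np.pi/2)
```

```text
shift [ 0.0188 -0.1126  0.    ] turn 0.001 | eef [512.4 290.8 315.5] jawyaw -1.519 F [-0.89  2.91 -0.08] w 58.2 t 10.55 j [0.32 0.53 1.42 0.   1.2  1.84]
```

View pics/s6.png

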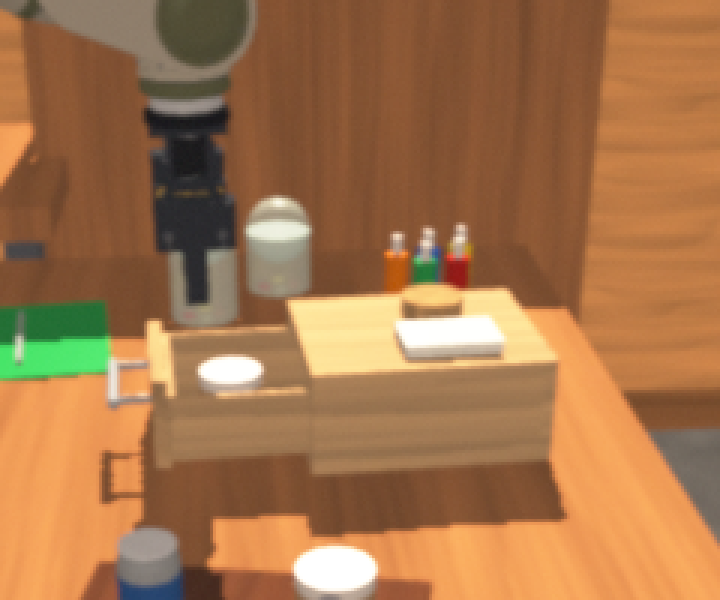

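The box stands upright in the drawer, lid at about (231,373). The gripper now goes in front of the handle.

>>> carry_out:
  plan:
    - [0,0,-0.05,0,0]
    - [0,0,-0.1,0,0]
    - [0,0.03,-0.115,0,0]
    - [0,0.07,-0.115,0,0]
    - [0,0.1,-0.115,0,0]

```text
clock: 11.05
eef_pos: [400.0, 284.8, 214.0]
tool_rot: [0.487, 0.513, -0.487, 0.512]
wrist_force: [1.3, -0.4, -0.5]
grip_width: 18.2
```

Run:
```python
from h import *
cv2.imwrite("pics/s7.png",bot.camera("side")[20:220,230:470].repeat(3,0).repeat(3,1)[:600])
goto(433,286,66,0.05+np.pi/2)
```

```text
shift [-0.0032  0.0337 -0.0001] turn 0.001 | eef [399.3 284.2 210.1] jawyaw -1.52 F [-3.01 -1.02 -4.31] w 13.6 t 11.1 j [0.38 0.49 1.81 0.   0.84 1.9 ]
```

View pics/s7.png

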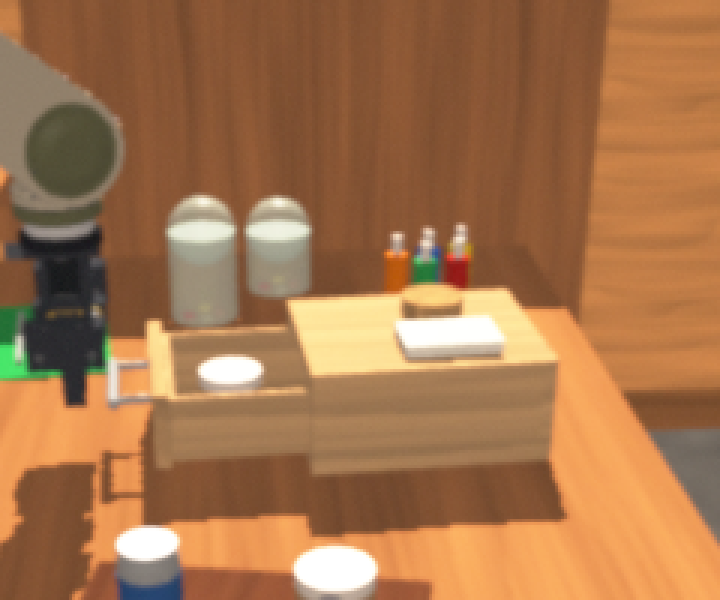

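>>> carry_out:
  plan:
    - [0,-0.002,0.008,0,0]
    - [0,-0.002,0.016,0,0]
    - [0,-0.002,0.022,0,0]
    - [0,-0.002,0.03,0,0]
    - [0,-0.002,0.038,0,0]

```text
clock: 11.6
eef_pos: [439.8, 286.9, 218.5]
tool_rot: [0.488, 0.512, -0.487, 0.513]
wrist_force: [-1.3, 0.3, 1.1]
grip_width: 0.7
```

>>> carry_out:
  plan:
    - [0,0,0.008,0,0]
    - [0,0,0.016,0,0]
    - [0,0,0.024,0,0]
    - [0,0,0.032,0,0]
    - [0,0,0.04,0,0]

```text
clock: 12.1
eef_pos: [479.6, 288.9, 217.7]
tool_rot: [0.487, 0.513, -0.487, 0.512]
wrist_force: [-1.0, 1.0, 1.4]
grip_width: 0.9
```

Run:
```python
from h import *
cv2.imwrite("pics/s8.png",bot.camera("side")[20:220,230:470].repeat(3,0).repeat(3,1)[:600])
goto(433,286,66,0.05+np.pi/2)
```

```text
shift [ 0.0048 -0.0476  0.0004] turn 0.0 | eef [480.5 288.8 217.8] jawyaw -1.521 F [0.86 0.53 1.38] w 0.5 t 12.15 j [ 0.33  0.6   1.59 -0.    0.95  1.85]
```

View pics/s8.png

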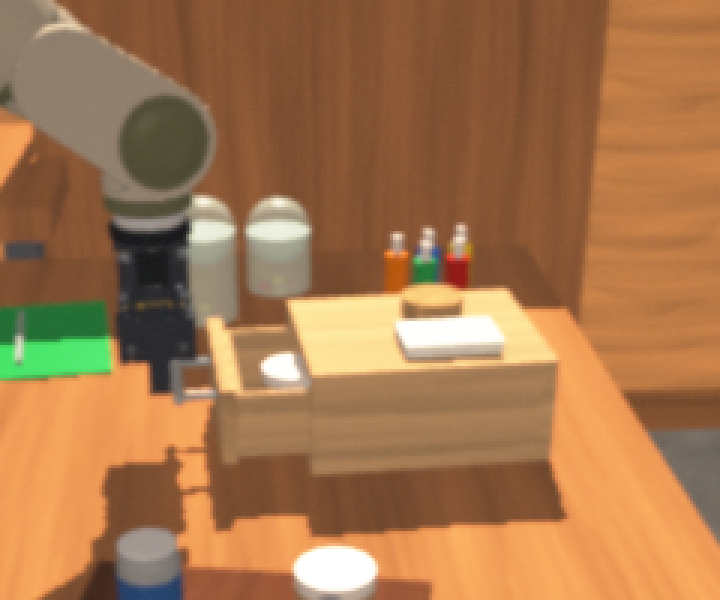

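The drawer is sliding in, with the handle at about (190,380) and the box still upright. I keep pushing.

>>> carry_out:
  plan:
    - [0,0.003,0.008,0,0]
    - [0,0.003,0.016,0,0]
    - [0,0.003,0.024,0,0]
    - [0,0.003,0.032,0,0]
    - [0,0.003,0.04,0,0]

```text
clock: 12.65
eef_pos: [519.6, 290.9, 214.7]
tool_rot: [0.487, 0.513, -0.487, 0.512]
wrist_force: [-1.1, -0.2, -1.0]
grip_width: 0.5
```

>>> carry_out:
  plan:
    - [0,0,0.004,0,0]
    - [0,0,0.008,0,0]
    - [0,0,0.011,0,0]
    - [0,0,0.014,0,0]
    - [0,0,0.016,0,0]

```text
clock: 13.15
eef_pos: [535.1, 291.7, 214.8]
tool_rot: [0.487, 0.513, -0.487, 0.513]
wrist_force: [-1.9, -0.1, -0.0]
grip_width: 0.1
```

Run:
```python
from h import *
cv2.imwrite("pics/s9.png",bot.camera("side")[20:220,230:470].repeat(3,0).repeat(3,1)[:600])
goto(433,286,66,0.05+np.pi/2)
```

```text
shift [ 0.0018 -0.1024  0.0005] turn 0.001 | eef [535.3 291.7 214.9] jawyaw -1.52 F [ 0.14  0.46 -0.47] w 0.8 t 13.2 j [ 0.31  0.69  1.43 -0.    1.02  1.83]
```

View pics/s9.png

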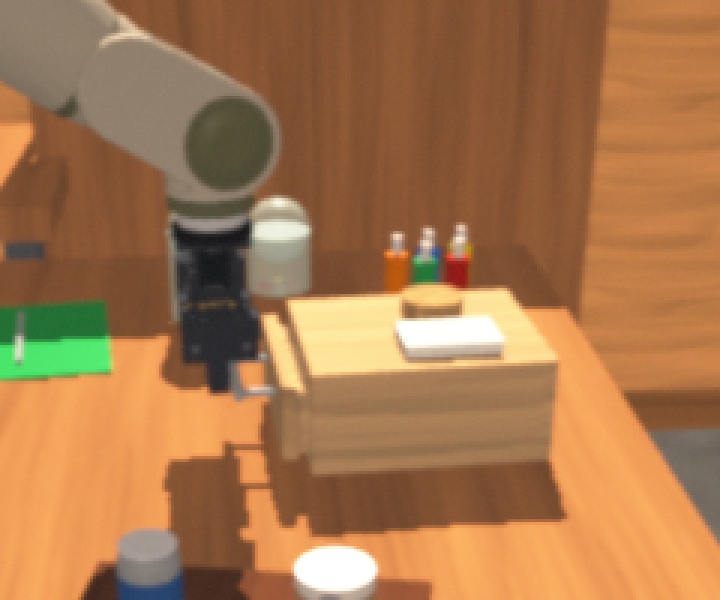

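>>> carry_out:
  plan:
    - [0,0,0.002,0,0]
    - [0,0,0.004,0,0]
    - [0,0,0.006,0,0]
    - [0,0,0.007,0,0]
    - [0,0,0.008,0,0]

```text
clock: 13.7
eef_pos: [543.0, 292.1, 214.8]
tool_rot: [0.487, 0.513, -0.487, 0.512]
wrist_force: [0.1, 0.5, 0.3]
grip_width: 0.4
```

>>> carry_out:
  plan:
    - [0,0,0.001,0,0]
    - [0,0,0.002,0,0]
    - [0,0,0.003,0,0]
    - [0,0,0.003,0,0]

```text
clock: 14.1
eef_pos: [546.0, 292.2, 214.8]
tool_rot: [0.487, 0.512, -0.487, 0.513]
wrist_force: [-0.6, 0.5, 0.5]
grip_width: 0.6
```

>>> carry_out:
  plan:
    - [0,0,0.001,0,0]
    - [0,0,0.002,0,0]
    - [0,0,0.003,0,0]
    - [0,0,0.003,0,0]

```text
clock: 14.5
eef_pos: [547.9, 292.5, 214.7]
tool_rot: [0.486, 0.514, -0.489, 0.512]
wrist_force: [-11.2, -1.5, 6.5]
grip_width: 0.4
```

```bash
python3 w.py
python3 - <<'E'
from h import *
cv2.imwrite("pics/s10.png",bot.camera("side")[100:200,280:440].repeat(5,0).repeat(5,1)[:600])
E
```

```text
F mean [-11.06  -1.59   6.3 ] sd [0.48 0.24 0.59]
14.75 0.5591524524183403 [547.9 292.5 214.6] [ -2.34 -51.25 -24.75  -0.33  -2.57   0.06]
```

View pics/s10.png

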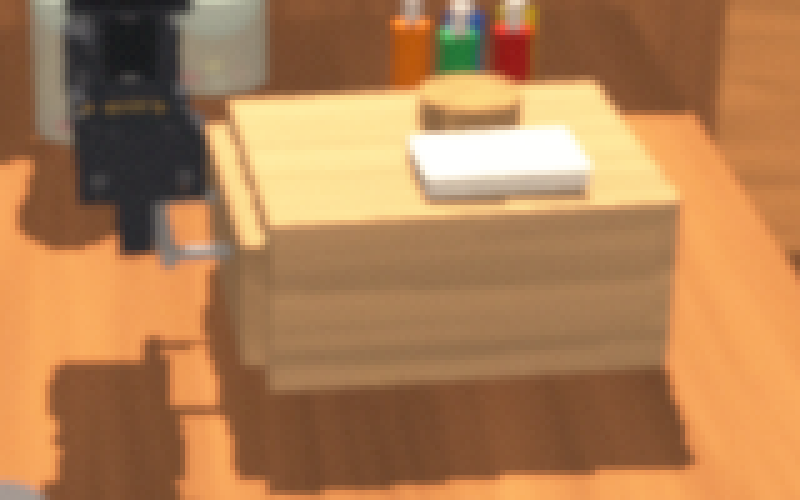

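A hard stop shows at 11 N with the panel against the unit's front. I back off and check.

>>> carry_out:
  plan:
    - [0,0,-0.01,0,0]
    - [0,0,-0.04,0,0]
    - [0,-0.03,-0.08,0,0]
    - [0,-0.08,-0.12,0,0]
    - [0,-0.13,-0.16,0,0]

```text
clock: 15.3
eef_pos: [405.3, 284.9, 323.9]
tool_rot: [0.487, 0.512, -0.487, 0.512]
wrist_force: [0.2, 0.8, -0.7]
grip_width: 0.3
```

Run:
```python
from h import *
t=bot.camera("top"); s=bot.camera("side"); cv2.imwrite("pics/t11f.png",t); cv2.imwrite("pics/s11f.png",s)
cv2.imwrite("pics/t11.png",cv2.resize(t[60:310,90:490],(800,500),interpolation=2)); cv2.imwrite("pics/s11.png",s[90:350,190:440].repeat(2,0).repeat(2,1))
goto(433,286,150,0.05+np.pi/2)
```

```text
shift [0.031  0.028  0.0012] turn 0.002 | eef [404.7 285.6 327.8] jawyaw -1.518 F [ 1.36  0.39 -0.12] w 0.2 t 15.4 j [0.38 0.32 1.7  0.   1.11 1.9 ]
```

View pics/t11.png

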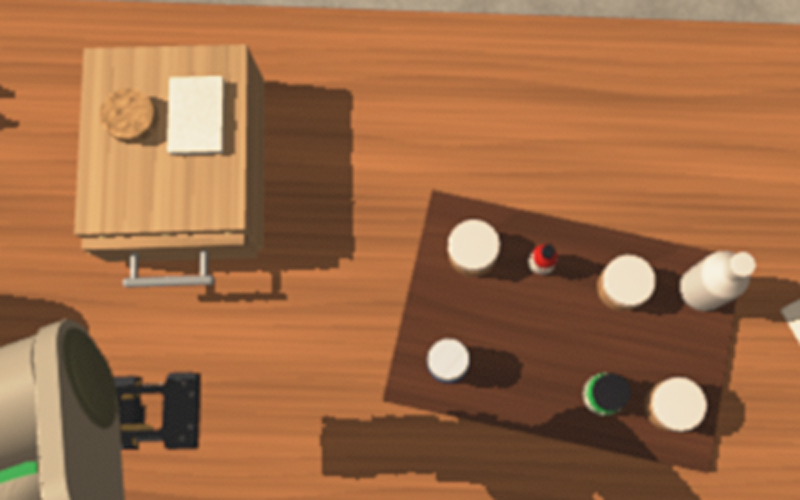

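View pics/s11.png

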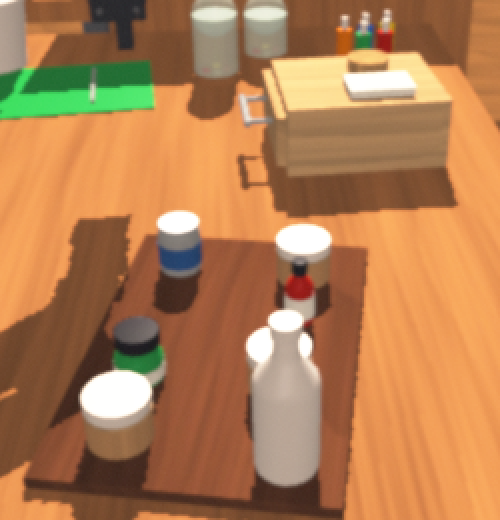

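Run:
```python
from h import *
for f in("top0","t11f"):
    print(f)
    for (c,r),e,a in lids(cv2.imread(f"pics/{f}.png")):
        if 270<c[0]<480 and 150<c[1]<300: print(np.round(e[0],1),ray("top",*e[0],60).round(1)[:2])
    h=cv2.cvtColor(cv2.imread(f"pics/{f}.png"),cv2.COLOR_BGR2HSV)
    for n,lo,hi in(("green",(45,120,30),(75,255,255)),("red",(0,200,90),(4,255,255))):
        m=cv2.inRange(h,lo,hi); m[:150]=0;m[300:]=0;m[:,:300]=0;m[:,470:]=0
        M=cv2.moments(m,True); print(n,M["m00"],M["m10"]/max(M["m00"],1),M["m01"]/max(M["m00"],1))
# handle
print([ray("top",90+x/2,60+y/2,64).round(1) for x,y in((124,282),(212,280))], [ray("top",90+x/2,60+y/2,100).round(1) for x,y in((76,235),(246,233))])
d=cv2.absdiff(cv2.imread("pics/side0.png"),cv2.imread("pics/s11f.png")).max(2)
```

```text
top0
[429.6 262.1] [ 436.3 -301.2]
[355.4 246.6] [ 467.2 -129.6]
[313.5 239.1] [481.7 -32.6]
[404.3 199.9] [ 580.4 -244.4]
[447.5 199.2] [ 585.3 -347.3]
[326.6 182.1] [617.8 -59.5]
green 41.0 386.5365853658537 257.4634146341463
red 38.0 360.4736842105263 188.78947368421052
t11f
[429.5 261.8] [ 436.9 -300.9]
[313.5 239.1] [481.7 -32.6]
[404.4 199.9] [ 580.4 -244.5]
[447.5 199.2] [ 585.1 -347.2]
[326.6 182.1] [617.7 -59.6]
green 40.0 386.425 257.65
red 40.0 360.65 188.85
[array([559.4, 344. ,  64. ]), array([564.7, 243.1,  64. ])] [array([605.1, 389. , 100. ]), array([613.4, 199.2, 100. ])]
```

The handle is about 47 mm in front of the unit face (50 nominal, so shut within camera error). B1 is within 1 mm of where it started, and the other things on the board have not moved. Handing in.

```bash
python3 -c "
from cell import bot
print(bot.close_job())"
```

```text
the job is handed in; nothing more can be done
None
```

The full box is upright in the drawer, the drawer is pushed shut, and I handed the job in at about 15.4 s of the 72 s.

- **Finding the box:** I lifted the box at about (436, -301), which read about 0.7 N (empty), and put it back. The next one, at about (467, -130), read about 3.5 N, or roughly 354 g, which is inside the full range. I did not lift the other two, since only one box is full.
- **Placing and closing:** I lowered the box until the drawer floor took its weight, released it, and saw it upright in the side view. I then pushed the handle until the drawer hit its stop at about 11 N.

**Last checks:**
- **Drawer:** the handle measures about 47 mm in front of the unit face, against a nominal 50 mm. I take that as shut within camera error. The box itself is out of sight once the drawer is closed.
- **Board:** the lifted empty box came back within about 1 mm, and the two unlifted boxes and the bottles, jar and tin show no visible movement.
- **Robot:** the gripper was clear of everything when I handed in.

No check failed.

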